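# Hang the driver on the sprung balancer hook

### The job

The bench's tool balancer has a snap hook that springs back up: take it by its T-handle, pull it down, and with no more than a light push feed it through the driver's hanging bail until the bail is in past the snap gate. Then let the balancer lift the driver out of its wooden block, under control, right up to the top stop, and leave it hanging still in the hook. Do not shove the driver with the hook, do not let the hook fly up, and leave the other things on the bench where they are.

Things in the scene. Friction and masses are not known exactly. Their poses are not given: they have to be found in the camera images.
- handle (a point): Centre of the hook's T-handle: level black bar, 16 mm diameter, 70 mm long, on a 14 mm post; the arm's top is 28 mm below. x points level to the side where the hook's tip is, y runs along the T-bar, z up. Handle and hook are one rigid piece that swivels about the vertical line through this point. A two-link arm on a post lets it move freely in x and y, and down against the spring.
- bowl (a point): Where the middle of the bail's bar lies when seated in the hook: 10.5 mm along x and 89 mm below handle, same axes. Hook of 8 mm round steel: shank on the swivel axis, outer bottom 11.5 mm below this point, upturned tip ending 12 mm above it, 6.5 to 14.5 mm further along x (throat 13 mm). Underside of the arm: 45 mm above.
- hook: The steel hook with its T-handle and gate; origin on the swivel axis 44 mm below handle, axes as there.
- gate_pivot (a point): Pivot of the hook's sprung snap gate, 37 mm above and 5.5 mm behind (-x) bowl. The gate, a 5 mm bar 29 mm long, slants from here down to the inside of the tip. A bail bar coming level over the tip, 17 to 32 mm above bowl, pushes it in with 1 to 4 N until it is hard against the shank; then as the hook rises the bar drops into the bowl and the gate shuts above it.
- lift (a joint): How far the hook is pulled down from its top stop, m: 0 = fully up, at most 0.105. The spring pulls it up with about 10 N at the top, growing 25 N per m; with the driver on, it still rises to the top by itself. Let go empty it flies up.
- driver: Stubby in-line screwdriver, about 0.5 kg, standing upright, nose down, in the block. Origin on its axis at the shoulder that rests on the block, z up. Above: dark cylinder, 44 mm diameter, flat cap 85 mm up. Below: 24 mm nose and bit, 52 mm long, in a 25.5 mm hole, so it rocks a little. The hook goes through its bail along the driver's x, from either side.
- bail_pivot (a point): On the driver's axis, 75 mm above driver, same axes: pivot of the wire bail over the cap (7 mm steel, 56 mm wide along y). Its level top bar lies 58 mm from here, straight up when upright. The stiff bail stays at the lean it was left, up to 0.55 rad about y either way: bar up to 30 mm off along x (then 8.5 mm lower). The lean is not measured; feel for it.
- bit_tip (a point): Tip of the driver's bit, on its axis 52 mm below driver.
- block: Wooden block fixed to the bench, 100 x 100 mm, 56 mm high, with the driver's hole in its middle; origin at the centre of its underside.
- post: Base of the balancer's grey post (fixed; 130 mm square foot, 50 mm tube 154 mm high), origin at the middle of its underside.
- glue: Bystander: yellow glue bottle, 60 mm wide, 170 mm high; origin under its centre.
- hammer: Bystander: hammer lying on the bench.
- screwdriver: Bystander: hand screwdriver lying on the bench, 200 mm long.
- offcut_a: Bystander: pale wood offcut 160 x 50 x 20 mm, lying under the balancer's arm.
- offcut_b: Bystander: dark wood offcut 90 x 60 x 35 mm.
- tin: Bystander: closed steel tin, 72 mm wide, 70 mm high.
- mug: Bystander: white mug, 80 mm wide, 85 mm high.
Mind the look-alikes: they are no part of the job. There is more than one size of the block; the one meant has the size given above.

How it is judged:
By the outcome, as a careful person would: the job done as asked, in the order asked, and still so for the second after the job is handed in, with the robot touching nothing.
It also fails if it takes over 62 s, if anything falls off the work surface, if the arm or the gripper's body presses on something with over 40 N, if the wrist force passes 120 N, or if a joint passes its speed limit or range.

### The arm

A 6-joint arm with a two-finger parallel gripper is mounted at the origin on the work surface. World frame = base frame: x ahead of the robot, y to its left, z up, the work surface at z = 0. Lengths are in mm, angles in rad, forces in N, time in s.
With the tool pointing down it reaches from about 325 to 900 mm from the base axis. Payload 6.1 kg.
Tool frame: the origin (TCP) lies at the very end of the fingers, on their centre line; the grasp point (between the pads) lies 19 mm behind it; z points along the fingers, x is the direction in which the jaws open and shut, and the axes are right-handed (so a half turn about z gives the same grasp; the last joint's range is limited). The gripper opens to 87 mm and grips with 3 to 60 N. Pads are 19 mm wide; open, the fingers measure 117 mm over their backs; the gripper's body (75 mm by 190 mm) begins 51 mm behind the grasp point.
Start: joints at [1.167, 0.22, 1.526, -0, 1.395, -0.126], TCP at [171.399, 601.031, 222.538] pointing down, gripper open.
Joint ranges: [-2.98, 2.98], [-0.91, 2.08], [0.09, 2.57], [-1.24, 4.39], [0.2, 2.65], [-2.68, 2.68]. Speed limits (rad/s): [2.57, 2.57, 3.01, 3.14, 3.14, 3.14].

### API

Orientations are given as a rotation vector (axis times angle).
In Python, from bench import * gives the robot as it stands. The module is installed in compiled form; this text tells all that it offers.
- The arm moves only by the tool play_rows, never from a script. Its argument "moves" is one flat list of numbers, 5 for each row, row after row: the finger opening in mm, from 0 to 87, then the shift along the tool's x, y, z in mm, then the turn about the tool's z in degrees. A call has exactly 8 rows; each row is the pose to reach, as a shift and turn from the pose commanded when the call began, along the tool's axes at that moment; what a row does not reach only later rows make up. A row lasts 1/10 s, in which the tool goes at most 50 mm and 8.59 degrees, less where a joint would pass 70% of its speed; a pose out of reach is approached as far as the arm can. A call with a gripper value outside its range is refused whole. The fingers move at their own pace and stop on an object; "squeeze" is the grip in N (left out, the last holds). Time passes only in rows, so rows that repeat a pose let the fingers close, or fill a call up. It gives the time, the measured TCP pose, the force and the opening at its end, in the units of the state.
- observe(): the state, without advancing time (a new reading comes with each control period).
- read_camera(name): name is "side" or "top"; returns a dict with "image" (384x512x3 uint8, red, green, blue), "fx", "fy", "cx", "cy" (pixels), "extrinsics" (4x4, takes a point from camera to world coordinates). Camera axes: x right, y up, looking along -z (the intrinsics and any distortion apply to the point x, -y, -z); pixel columns grow to the right and rows downward; lengths in mm; the calibration is good to about 2 mm. A picture is of the moment at which its call begins. There is no depth.
- hand_in(): hands the job in, once; it reports no verdict.
Trained networks look in the newest picture that a camera, given by its name, has taken for a name from the list of things; names that differ only in an ending like _2 or _b are one class to them, and where a whole thing is asked for, a point or a joint stands for the part that bears it (a point fixed in the world has none). Each returns a list of dicts, best first, with "conf" (0 to 1); they miss things now and then, are a little off and sometimes report something else, mostly with a low value. They report only what shows in the picture. A call takes as long as a camera call. They do not tell look-alikes from the thing itself.
- look_for(label, camera): "point" ([column, row] in pixels, amid what is visible of it).
- outline_of(label, camera): "region" (384x512 bool, what is visible of it) and "point" ([column, row] in pixels, amid what is visible of it).
The state is a dict: "time": time; "joints": joint angles; "qd": joint speeds; "tau": joint torques, N m; "position": TCP position; "orientation": TCP orientation; "force": force on the tool from outside, world axes, zero at the start; "moment": the same for the moment, N m; "opening": finger opening in mm.
Only numpy, scipy, OpenCV 4.12 (cv2) and the standard library are available. Lean on these libraries where they do the work, as an engineer would, in place of code of your own. Each camera call takes 0.05 s, during which the arm holds its last target.

## Working session

There is one attempt and no reset: what is moved stays moved. The work goes in short steps, Python scripts to look and compute and a tool call to move; the robot and the scene stay as the last step left them, time stands still between calls to the robot, and variables do not carry over. Pictures are saved under pics/ and viewed, and the job is handed in when it is done.

Besides the shell and the picture viewer there is one more tool, called after ">>>" as name(argument=value, ...) on one line, values as JSON. play_rows: Moves the arm, as the interface text tells. Its arguments: {"type":"object","properties":{"moves":{"type":"array"},"squeeze":{"type":"number"}},"required":["moves"]}

```bash
mkdir -p pics; cat > h.py <<'E'
from bench import *
import numpy as np, cv2
def snap(c,fn):
    r=read_camera(c); cv2.imwrite('pics/'+fn,r['image'][:,:,::-1]); return r
def ray(r,p):
    E=np.array(r['extrinsics']); d=np.array([(p[0]-r['cx'])/r['fx'],-(p[1]-r['cy'])/r['fy'],-1.])
    return E[:3,3],E[:3,:3]@d
def atz(r,p,z):
    o,d=ray(r,p); return o+d*(z-o[2])/d[2]
def tri(r1,p1,r2,p2):
    o1,d1=ray(r1,p1);o2,d2=ray(r2,p2)
    A=np.stack([d1,-d2],1); s=np.linalg.lstsq(A,o2-o1,rcond=None)[0]
    a=o1+d1*s[0];b=o2+d2*s[1]; return (a+b)/2,np.linalg.norm(a-b)
def proj(r,P):
    E=np.array(r['extrinsics']); c=E[:3,:3].T@(np.array(P)-E[:3,3])
    return np.array([r['cx']+r['fx']*c[0]/-c[2], r['cy']-r['fy']*c[1]/-c[2]])
E
python3 - <<'E'
from h import *
np.set_printoptions(precision=1,suppress=True)
for c in ['side','top']:
    r=snap(c,c+'0.png'); print(c,r['fx'],r['fy'],r['cx'],r['cy'],[k for k in r]); print(np.array(r['extrinsics']))
    for l in ['handle','bowl','hook','gate_pivot','driver','bail_pivot','block','post','glue','offcut_a','mug','tin']:
        print(l,[(np.round(d['point']),round(d['conf'],2)) for d in look_for(l,c)][:3])
print(observe())
E
```

```text
side 447.87339819399756 447.87339819399756 254.71213896906707 193.8420692171277 ['image', 'fx', 'fy', 'cx', 'cy', 'extrinsics']
[[    1.      0.1    -0.2   284.5]
 [   -0.2     0.6    -0.7 -1098. ]
 [    0.      0.8     0.6  1192.2]
 [    0.      0.      0.      1. ]]
handle [(array([253., 194.]), 0.76)]
bowl [(array([251., 192.]), 0.57)]
hook [(array([249., 191.]), 0.53)]
gate_pivot [(array([244., 231.]), 0.31)]
driver [(array([246., 220.]), 0.77)]
bail_pivot [(array([238., 215.]), 0.6)]
block [(array([294., 231.]), 0.89), (array([242., 232.]), 0.67), (array([205., 235.]), 0.56)]
post [(array([318., 243.]), 0.9), (array([250., 193.]), 0.38)]
glue [(array([203., 162.]), 0.78), (array([244., 217.]), 0.65), (array([217., 193.]), 0.37)]
offcut_a [(array([263., 272.]), 0.82), (array([286., 208.]), 0.63), (array([199., 163.]), 0.61)]
mug [(array([258., 165.]), 0.85)]
tin [(array([215., 192.]), 0.92), (array([244., 216.]), 0.45), (array([319., 244.]), 0.37)]
top 481.07023932690885 481.07023932690885 255.25620300505784 192.68749975205645 ['image', 'fx', 'fy', 'cx', 'cy', 'extrinsics']
[[   
[... 522 characters left out ...]
(array([248., 256.]), 0.8), (array([261., 218.]), 0.73)]
post [(array([332., 165.]), 0.95), (array([312., 215.]), 0.21)]
glue [(array([147., 246.]), 0.7)]
offcut_a [(array([307., 210.]), 0.68), (array([233., 161.]), 0.56)]
mug [(array([365., 250.]), 0.67), (array([153., 170.]), 0.65)]
tin [(array([196., 238.]), 0.9), (array([313., 215.]), 0.43)]
{'time': 1.3, 'joints': array([ 1.2,  0.2,  1.5, -0. ,  1.4, -0.1]), 'qd': array([ 0., -0.,  0.,  0., -0.,  0.]), 'tau': array([  0. , -49.5, -38.8,   0.1,   0. ,   0. ]), 'position': array([171.4, 601. , 222.5]), 'orientation': array([ 2.5,  1.9, -0. ]), 'force': array([0.4, 0.2, 0.4]), 'moment': array([-0.,  0.,  0.]), 'opening': 86.78558616622108}
```

```bash
python3 - <<'E'
import cv2
a=cv2.imread('pics/side0.png');b=cv2.imread('pics/top0.png')
cv2.imwrite('pics/s0c.png',cv2.resize(a[140:300,180:360],None,fx=4.2,fy=3.7*4.2/3.7*0.85 if 0 else 3.7,interpolation=2)[:, :800])
cv2.imwrite('pics/s0c.png',cv2.resize(a[140:290,180:360],None,fx=4,fy=4,interpolation=2))
cv2.imwrite('pics/t0c.png',cv2.resize(b[130:280,180:380],None,fx=4,fy=4,interpolation=2))
E
```

```text
(no output)
```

View pics/side0.png

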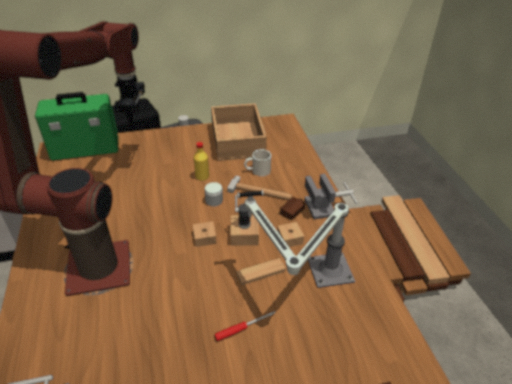

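View pics/s0c.png

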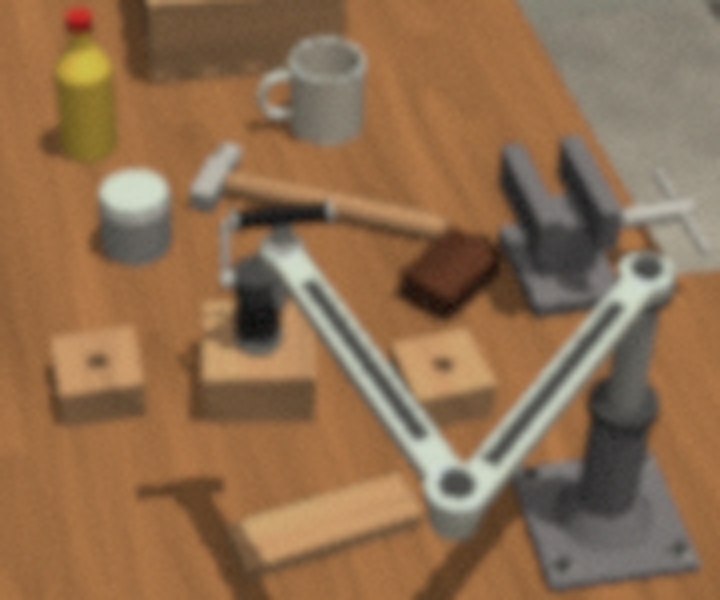

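View pics/t0c.png

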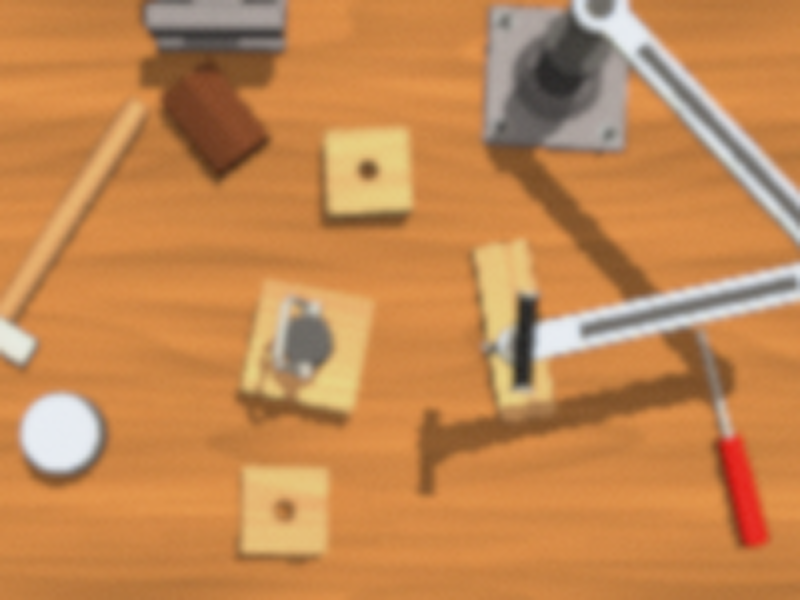

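The side view shows the driver at about px (245,215) in the middle block, with the T-handle at (251,193). In the top view the T-bar is at (311,215), with the hook tip pointing left. The driver cap is at (256,216), and the bail leans left, away from the hook. I'll zoom in for finer measurement.

```bash
python3 - <<'E'
import cv2
a=cv2.imread('pics/side0.png');b=cv2.imread('pics/top0.png')
def g(im,x0,y0,w,h,f,fn):
    c=cv2.resize(im[y0:y0+h,x0:x0+w],None,fx=f,fy=f,interpolation=cv2.INTER_CUBIC)
    for i in range(0,w,10): cv2.putText(c,str(x0+i),(i*f,10),0,.35,(0,255,0));cv2.line(c,(i*f,0),(i*f,h*f),(0,255,0),1) if i%10==0 else 0
    for i in range(0,h,10): cv2.putText(c,str(y0+i),(0,i*f+10),0,.35,(0,255,0));cv2.line(c,(0,i*f),(w*f,i*f),(0,255,0),1)
    cv2.imwrite('pics/'+fn,c)
g(a,220,180,60,70,8,'s0z.png'); g(b,230,190,100,50,8,'t0z.png')
E
```

```text
(no output)
```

View pics/s0z.png

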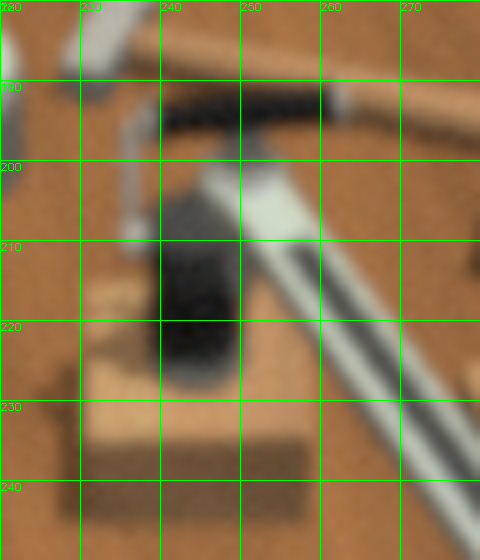

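View pics/t0z.png

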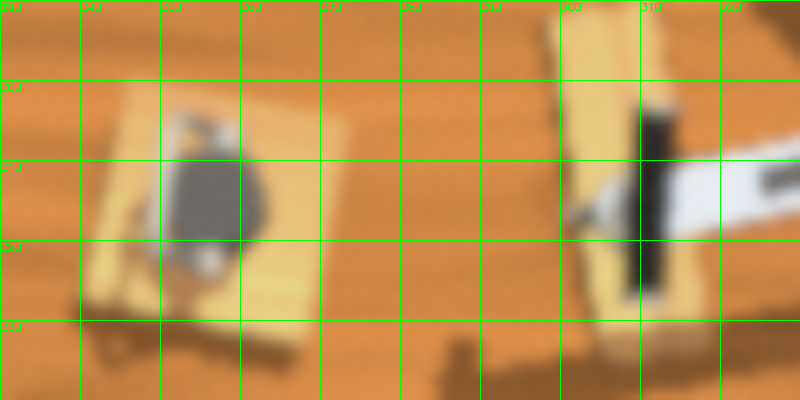

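```bash
python3 - <<'E'
from h import *
np.set_printoptions(precision=1,suppress=True)
s=read_camera('side');t=read_camera('top');o=-.44
P=lambda x,y:(x+o,y+o)
print('handle',tri(s,P(250.7,193.9),t,P(311.1,215.2)))
for e in [(312.1,203.3),(310.2,227.2)]: print('bar end',atz(t,P(*e),330))
print('cap',atz(t,P(256.7,215.5),141))
blk=[P(246,200),P(273.5,206),P(266.5,233.3),P(240.5,227)]
w=[atz(t,p,56) for p in blk]; print('block',np.array(w),np.mean(w,0),[np.linalg.norm(w[i]-w[i-1]) for i in range(4)])
print([np.degrees(np.arctan2(*(w[i]-w[i-1])[1::-1])) for i in range(4)])
for z in (180,189):
  A=atz(t,P(252.3,204.3),z);B=atz(t,P(249.6,222),z);print('bail bar',A,B,(A+B)/2,np.linalg.norm(A-B),np.degrees(np.arctan2(*(A-B)[1::-1])))
print('piv',atz(t,P(258.5,206.5),131),atz(t,P(256,222.7),131))
ob=outline_of('handle','top')
for c,r in (('top',t),('side',s)):
  for l in ('handle','driver','block'):
    for d in outline_of(l,c)[:3]:
      ys,xs=np.nonzero(d['region']);print(c,l,d['conf'],xs.min(),xs.max(),ys.min(),ys.max(),xs.mean(),ys.mean(),len(xs))
E
```

```text
handle (array([ 504.7, -123.2,  339. ]), np.float64(2.141950348574701))
bar end [ 539.7 -127.1  330. ]
bar end [ 468.7 -121.   330. ]
cap [515.   39.2 141. ]
block [[575.6  78.3  56. ]
 [554.7 -19.4  56. ]
 [458.1   5.1  56. ]
 [479.7  97.   56. ]] [517.   40.3  56. ] [np.float64(97.67898528422774), np.float64(99.92181114060587), np.float64(99.69720203906994), np.float64(94.38574323412135)]
[np.float64(-10.994135862781667), np.float64(-102.06788794900952), np.float64(165.7902352935673), np.float64(76.73876109533587)]
bail bar [549.3  53.5 180. ] [491.  62. 180.] [520.1  57.7 180. ] 58.868613912151176 -8.251733052508005
bail bar [548.5  53.3 189. ] [490.5  61.7 189. ] [519.5  57.5 189. ] 58.53258250044021 -8.251733052508003
piv [546.3  33.4 131. ] [491.3  41.5 131. ]
top handle 0.48 307 314 203 227 310.7279411764706 215.0808823529412 136
top driver 0.58 249 263 204 223 255.4780701754386 213.85526315789474 228
top block 0.96 241 261 247 267 250.97142857142856 257.0261904761905 420
top block 0.81 261 282 162 183 271.5023255813953 172.36511627906978 430
top block 0.78 241 273 199 232 257.19175911251983 216.23137876386687 631
side handle 0.69 238 261 191 214 249.16564417177915 195.40490797546013 163
side driver 0.72 192 208 142 179 200.4400871459695 162.36601307189542 459
side driver 0.68 235 250 196 228 242.47037037037038 215.44814814814814 270
side block 0.92 277 302 223 245 290.35377358490564 233.42924528301887 424
side block 0.91 231 258 215 244 244.35245901639345 231.89836065573772 610
side block 0.68 193 215 222 246 204.0265306122449 233.52857142857144 490
```

```bash
cat >> h.py <<'E'
from scipy.spatial.transform import Rotation as R
def pose():
    o=observe(); return np.array(o['position']),R.from_rotvec(o['orientation']).as_matrix(),o
def todo(target,yaw):
    # shift in tool axes & turn about tool z to bring tool x to world yaw (deg, mod 180)
    p,M,o=pose(); s=M.T@(np.array(target)-p)
    cy=np.degrees(np.arctan2(M[1,0],M[0,0])); d=(yaw-cy+90)%180-90
    sg=-1 if M[2,2]<0 else 1
    print('pos',p.round(1),'yaw',round(cy,1),'shift',s.round(1),'turn',round(sg*d,1),'F',np.round(o['force'],1),'j',np.round(o['joints'],2),'t',round(o['time'],2),'open',round(o['opening'],1)); return s
E
python3 - <<'E'
from h import *
p,M,o=pose(); print(M.round(2)); todo([504.7,-123.2,420],85.1)
E
```

```text
[[ 0.27  0.96  0.  ]
 [ 0.96 -0.27 -0.  ]
 [-0.    0.   -1.  ]]
pos [171.4 601.  222.5] yaw 74.1 shift [-605.1  519.1 -197.5] turn -11.0 F [-0.5  0.5  0.1] j [ 1.17  0.22  1.53 -0.    1.39 -0.13] t 1.75 open 87.3
```

>>> play_rows(moves=[80,0,0,-50,0,80,-10,8,-100,0,80,-40,34,-130,0,80,-75,64,-150,0,80,-110,94,-165,0,80,-146,125,-180,0,80,-183,157,-190,-2,80,-220,189,-197,-4])

```text
time: 2.55
position: [293.2, 336.0, 420.8]
orientation: [2.438, 1.981, 0.003]
force: [1.8, -0.7, 0.1]
opening: 80.0
```

>>> play_rows(moves=[80,-38,32,0,0,80,-76,65,0,0,80,-114,98,0,0,80,-152,130,0,-1,80,-190,163,0,-2,80,-228,196,0,-3,80,-266,229,0,-4,80,-304,260,0,-5])

```text
time: 3.35
position: [484.9, -15.2, 419.8]
orientation: [2.35, 2.083, 0.001]
force: [0.6, 1.1, 0.0]
opening: 80.1
```

```bash
python3 - <<'E'
from h import *
todo([504.7,-123.2,420],85.1)
E
```

```text
pos [484.9 -15.2 419.8] yaw 83.1 shift [-1.048e+02  3.260e+01 -1.000e-01] turn -2.0 F [0.6 1.1 0. ] j [-0.19 -0.17  1.56  0.    1.75 -1.64] t 3.35 open 80.1
```

>>> play_rows(moves=[80,-26,8,0,0,80,-55,17,0,-1,80,-85,26,0,-2,80,-105,33,0,-2,80,-105,33,0,-2,80,-105,33,10,-2,80,-105,33,20,-2,80,-105,33,20,-2])

```text
time: 4.15
position: [503.6, -120.1, 397.2]
orientation: [-2.311, -2.123, 0.002]
force: [0.1, -0.0, -0.5]
opening: 80.0
```

```bash
python3 - <<'E'
from h import *
s=snap('side','s1.png');t=snap('top','t1.png')
todo([504.7,-123.2,320],85.1)
p,M,o=pose()
print(proj(s,p),proj(t,p),proj(s,[504.7,-123.2,339]))
for c,x,y,n in ((s,200,130,'s1z.png'),(t,270,180,'t1z.png')):
    cv2.imwrite('pics/'+n,cv2.resize(c['image'][y:y+90,x:x+100,::-1],None,fx=6,fy=6,interpolation=cv2.INTER_CUBIC))
E
```

```text
pos [ 504.1 -120.4  399. ] yaw 85.2 shift [-2.7  0.9 79. ] turn 0.1 F [0.7 0.3 1. ] j [-0.39 -0.09  1.53  0.    1.7  -1.87] t 4.25 open 79.8
[249.48525158 176.90980691] [311.95001502 213.19021604] [249.8837529  193.50815758]
```

View pics/s1z.png

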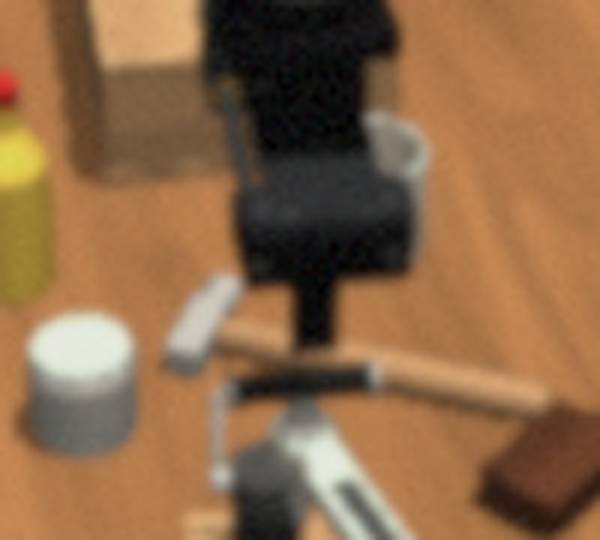

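View pics/t1z.png

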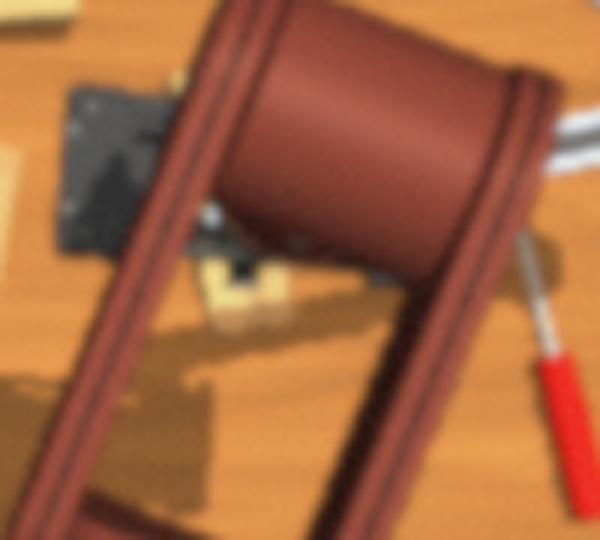

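>>> play_rows(moves=[60,-2,1,20,0,60,-3,1,40,0,60,-3,1,55,0,60,-3,1,66,0,60,-3,1,74,0,50,-3,1,77,0,40,-3,1,77,0,30,-3,1,77,0], squeeze=15)

```text
time: 5.05
position: [505.5, -124.6, 323.3]
orientation: [2.314, 2.123, 0.001]
force: [0.3, -0.0, 0.4]
opening: 43.8
```

```bash
python3 - <<'E'
from h import *
s=snap('side','s2.png')
todo([504.7,-123.2,320],85.1)
for c,x,y,n in ((s,200,130,'s2z.png'),):
    cv2.imwrite('pics/'+n,cv2.resize(c['image'][y:y+90,x:x+100,::-1],None,fx=6,fy=6,interpolation=cv2.INTER_CUBIC))
E
```

```text
pos [ 505.5 -124.6  323.4] yaw 85.1 shift [ 1.3 -0.9  3.4] turn -0.0 F [-0.1 -0.1  0.3] j [-0.39 -0.08  1.66  0.    1.56 -1.88] t 5.1 open 39.9
```

View pics/s2z.png

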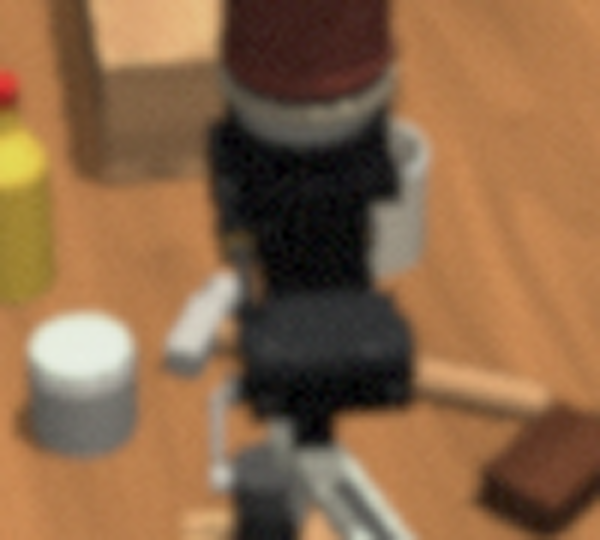

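The near finger now straddles the bar just above the arm, at about (252,203). I'll close it gently.

>>> play_rows(moves=[25,0,0,0,0,20,0,0,0,0,10,0,0,0,0,10,0,0,0,0,10,0,0,0,0,10,0,0,0,0,10,0,0,0,0,10,0,0,0,0], squeeze=25)

```text
time: 5.9
position: [505.2, -124.5, 322.6]
orientation: [2.315, 2.124, 0.0]
force: [0.3, -0.4, 0.6]
opening: 15.1
```

>>> play_rows(moves=[10,0,0,0,0,10,0,0,2,0,10,0,0,4,0,10,0,0,6,0,10,0,0,8,0,10,0,0,10,0,10,0,0,10,0,10,0,0,10,0], squeeze=45)

```text
time: 6.7
position: [506.3, -124.9, 315.0]
orientation: [2.312, 2.121, 0.003]
force: [-0.4, -0.1, 10.2]
opening: 14.8
```

```bash
python3 - <<'E'
from h import *
s=snap('side','s3.png')
todo([504.7,-123.2,320],81.7)
for i in range(4): print(np.round(observe()['force'],1),end=' '); read_camera('side')
cv2.imwrite('pics/s3z.png',cv2.resize(s['image'][130:220,200:300,::-1],None,fx=6,fy=6,interpolation=cv2.INTER_CUBIC))
E
```

```text
pos [ 506.3 -124.9  315.1] yaw 85.1 shift [ 1.6 -1.7 -4.9] turn 3.4 F [-0.8 -0.2  9.8] j [-0.39 -0.08  1.67 -0.    1.55 -1.88] t 6.75 open 14.6
[-0.8 -0.2  9.8] [0.2 0.6 8.9] [0.3 0.8 9.4] [-0.7 -0.3 10.6]
```

View pics/s3z.png

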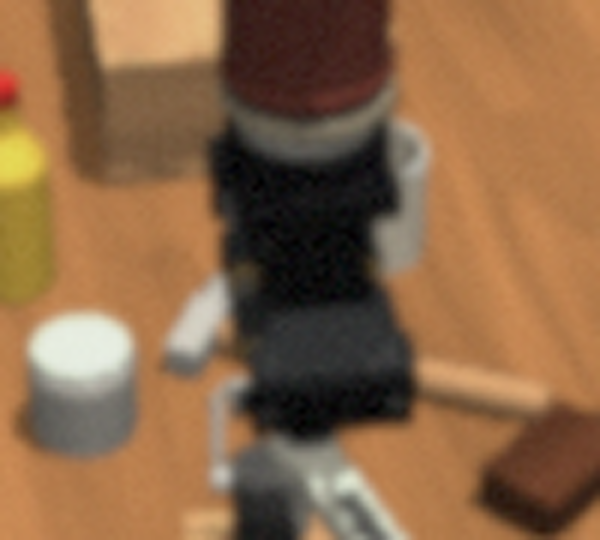

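>>> play_rows(moves=[10,0,0,8,0,10,0,0,18,0.5,10,0,0,28,1,10,0,0,38,1.5,10,0,0,48,2,10,0,0,58,2.5,10,0,0,67,3,10,0,0,74,3.4])

```text
time: 7.75
position: [507.0, -125.3, 241.4]
orientation: [2.373, 2.05, 0.004]
force: [-0.0, -0.4, 13.5]
opening: 14.6
```

```bash
python3 - <<'E'
from h import *
todo([513.5,13,237],81.7)
E
```

```text
pos [ 507.  -125.3  241.4] yaw 81.7 shift [137.8 -13.6   4.1] turn -0.0 F [-0.  -0.4 13.5] j [-0.39 -0.04  1.77 -0.    1.41 -1.82] t 7.75 open 14.6
```

>>> play_rows(moves=[10,10,-1,2,0,10,28,-3,3,0,10,48,-5,4,0,10,68,-7,4,0,10,88,-9,4,0,10,108,-11,4,0,10,125,-13,4,0,10,136,-14,4,0])

```text
time: 8.55
position: [513.0, 12.9, 237.7]
orientation: [2.372, 2.052, 0.007]
force: [0.4, -1.9, 11.6]
opening: 14.7
```

>>> play_rows(moves=[10,0,0,0,0,10,0,0,0,0,10,0,0,0,0,10,0,0,0,0,10,0,0,0,0,10,0,0,0,0,10,0,0,0,0,10,0,0,0,0])

```text
time: 9.35
position: [512.9, 12.0, 237.6]
orientation: [2.373, 2.052, 0.006]
force: [0.3, 0.3, 12.1]
opening: 14.7
```

```bash
python3 - <<'E'
from h import *
s=snap('side','s4.png');t=snap('top','t4.png')
todo([513.5,13,237],81.7)
cv2.imwrite('pics/s4z.png',cv2.resize(s['image'][170:245,210:310,::-1],None,fx=8,fy=8,interpolation=cv2.INTER_CUBIC))
cv2.imwrite('pics/t4z.png',cv2.resize(t['image'][180:250,220:320,::-1],None,fx=6,fy=6,interpolation=cv2.INTER_CUBIC))
E
```

```text
pos [512.9  12.  237.6] yaw 81.7 shift [1.1 0.4 0.6] turn -0.0 F [-0.3  0.9 12.1] j [-0.13 -0.06  1.8   0.    1.4  -1.56] t 9.45 open 14.9
```

View pics/s4z.png

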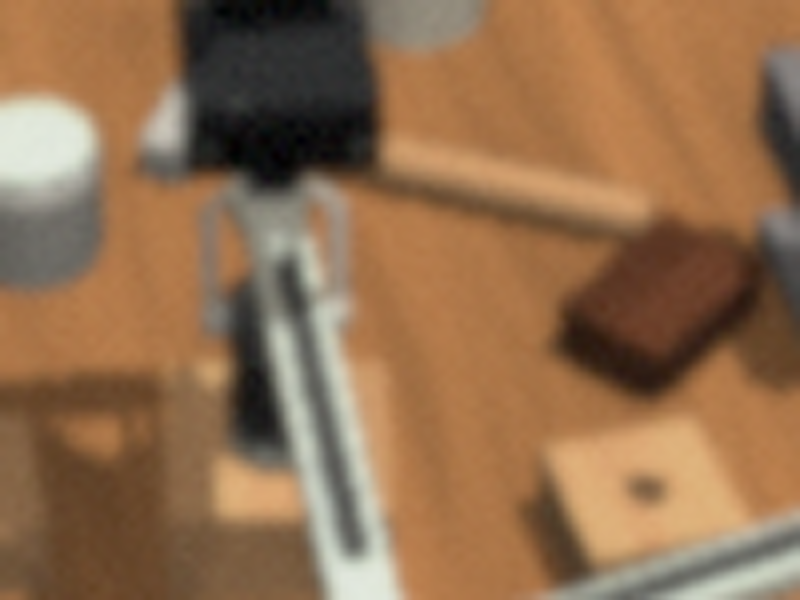

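View pics/t4z.png

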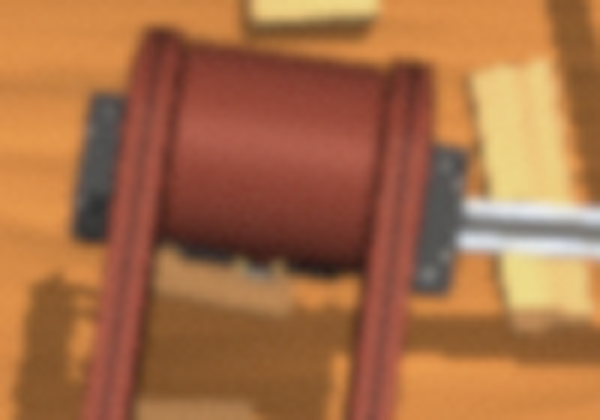

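```bash
python3 - <<'E'
from h import *
s=read_camera('side');t=read_camera('top')
for L in (0,.2,.35,.5):
  c=np.array([518,38,131])+58*np.array([.145*np.sin(L),.99*np.sin(L),np.cos(L)])
  print(L,c.round(0),proj(s,c).round(1),proj(t,c).round(1), [proj(s,c+k*28*np.array([.99,-.145,0])).round(1) for k in(-1,1)])
print(proj(s,[518,38,131]),proj(t,[518,38,131]))
E
```

```text
0 [518.  38. 189.] [243.3 196.4] [256.5 213.2] [array([235.1, 196.8]), array([251.5, 196. ])]
0.2 [520.  49. 188.] [243.1 194.5] [253.  212.7] [array([234.9, 194.9]), array([251.2, 194.1])]
0.35 [521.  58. 185.] [242.9 193.5] [250.5 212.3] [array([234.8, 193.9]), array([251. , 193.1])]
0.5 [522.  66. 182.] [242.8 192.8] [248.1 212.1] [array([234.7, 193.2]), array([250.8, 192.4])]
[243.43338854 208.95393273] [256.64461079 214.38419397]
```

>>> play_rows(moves=[10,1,0,1,0,10,3,0,2,0,10,5,0,3,0,10,7,0,3,0,10,9,0,3,0,10,11,0,3,0,10,13,0,3,0,10,15,0,3,0])

```text
time: 10.35
position: [515.2, 26.7, 234.6]
orientation: [2.373, 2.051, 0.006]
force: [0.3, 0.2, 11.6]
opening: 14.7
```

>>> play_rows(moves=[10,0.5,0,0,0,10,1,0,0,0,10,1.5,0,0,0,10,2,0,0,0,10,2.5,0,0,0,10,3,0,0,0,10,3.5,0,0,0,10,4,0,0,0])

```text
time: 11.15
position: [515.7, 30.7, 234.6]
orientation: [2.373, 2.051, 0.006]
force: [0.0, -0.3, 12.6]
opening: 14.8
```

```bash
python3 - <<'E'
from h import *
s=snap('side','s5.png')
todo([518.5,47,237],81.7)
cv2.imwrite('pics/s5z.png',cv2.resize(s['image'][170:245,210:310,::-1],None,fx=8,fy=8,interpolation=cv2.INTER_CUBIC))
E
```

```text
pos [515.7  30.7 234.6] yaw 81.7 shift [16.5  0.4 -2.4] turn -0.0 F [ 0.4 -0.4 11.8] j [-0.09 -0.05  1.8  -0.    1.39 -1.52] t 11.2 open 14.7
```

View pics/s5z.png

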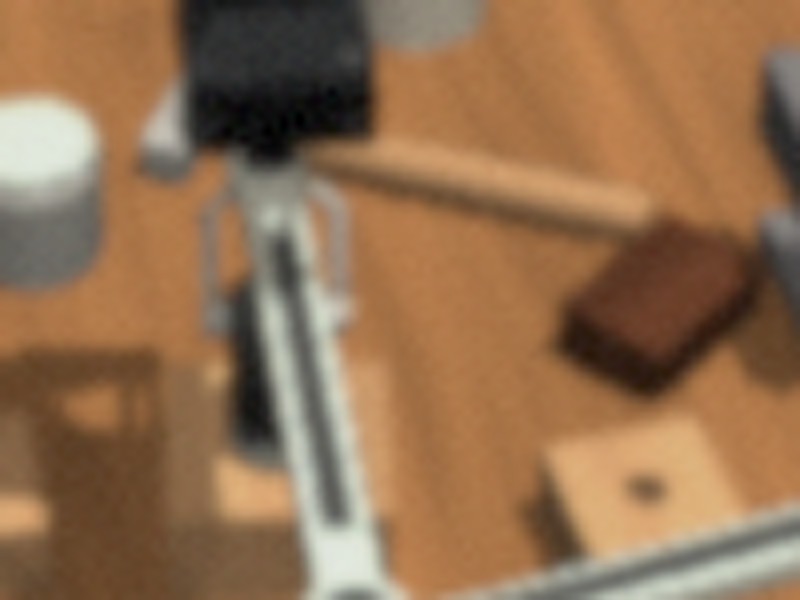

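No contact yet, and the bail hasn't moved (legs at crop columns 210 and 343). I'll keep feeling forward.

>>> play_rows(moves=[10,0.5,0,0,0,10,1,0,0,0,10,1.5,0,0,0,10,2,0,0,0,10,2.5,0,0,0,10,3,0,0,0,10,3.5,0,0,0,10,4,0,0,0])

```text
time: 12.0
position: [516.3, 34.6, 234.6]
orientation: [2.373, 2.051, 0.006]
force: [-0.0, -0.8, 11.9]
opening: 14.9
```

```bash
cat > f.py <<'E'
from h import *
todo([518.5,47,237],81.7)
F=[]
for i in range(4): read_camera('side'); F.append(observe()['force'])
print('meanF',np.mean(F,0).round(2))
E
python3 f.py
```

```text
pos [516.3  34.6 234.6] yaw 81.7 shift [12.5  0.4 -2.4] turn -0.0 F [-0.  -0.8 11.9] j [-0.09 -0.05  1.79 -0.    1.39 -1.51] t 12.0 open 14.9
meanF [ 0.28 -0.12 11.83]
```

>>> play_rows(moves=[10,0.5,0,0,0,10,1,0,0,0,10,1.5,0,0,0,10,2,0,0,0,10,2.5,0,0,0,10,3,0,0,0,10,3,0,0,0,10,3,0,0,0])

```text
time: 13.0
position: [516.8, 37.7, 234.6]
orientation: [2.373, 2.052, 0.007]
force: [0.7, -0.5, 10.8]
opening: 14.5
```

```bash
python3 f.py
```

```text
pos [516.8  37.7 234.6] yaw 81.7 shift [ 9.5  0.4 -2.4] turn -0.0 F [ 0.7 -0.5 10.8] j [-0.08 -0.05  1.79 -0.    1.39 -1.51] t 13.0 open 14.5
meanF [-0.34 -0.07 11.77]
```

>>> play_rows(moves=[10,0.5,0,0,0,10,1,0,0,0,10,1.5,0,0,0,10,2,0,0,0,10,2.5,0,0,0,10,3,0,0,0,10,3.5,0,0,0,10,4,0,0,0])

```text
time: 14.0
position: [517.3, 41.5, 234.6]
orientation: [2.373, 2.051, 0.006]
force: [0.2, -1.4, 12.1]
opening: 14.7
```

```bash
python3 f.py
```

```text
pos [517.3  41.5 234.6] yaw 81.7 shift [ 5.7  0.4 -2.4] turn -0.0 F [ 0.2 -1.4 12.1] j [-0.07 -0.05  1.79 -0.    1.39 -1.5 ] t 14.0 open 14.7
meanF [-0.09 -0.1  11.81]
```

>>> play_rows(moves=[10,0.5,0,0,0,10,1,0,0,0,10,1.5,0,0,0,10,2,0,0,0,10,2.5,0,0,0,10,3,0,0,0,10,3,0,0,0,10,3,0,0,0])

```text
time: 15.0
position: [517.8, 44.5, 234.7]
orientation: [2.373, 2.051, 0.006]
force: [0.9, -0.5, 12.2]
opening: 14.8
```

```bash
python3 f.py;python3 - <<'E'
from h import *
s=snap('side','s6.png')
cv2.imwrite('pics/s6z.png',cv2.resize(s['image'][170:245,210:310,::-1],None,fx=8,fy=8,interpolation=cv2.INTER_CUBIC))
E
```

```text
pos [517.8  44.5 234.7] yaw 81.7 shift [ 2.6  0.4 -2.3] turn -0.0 F [ 0.9 -0.5 12.2] j [-0.07 -0.05  1.79 -0.    1.39 -1.49] t 15.0 open 14.8
meanF [ 0.55 -0.09 12.13]
```

View pics/s6z.png

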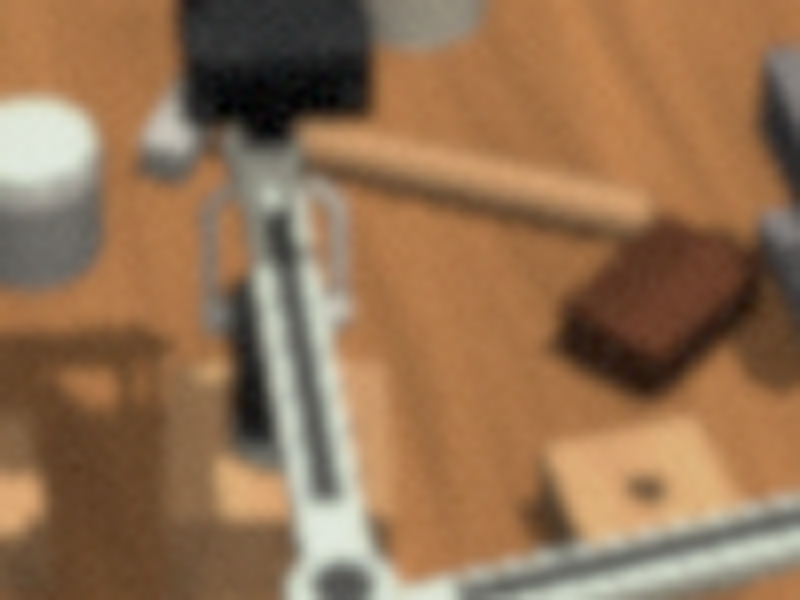

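>>> play_rows(moves=[10,0.5,0,0,0,10,1,0,0,0,10,1.5,0,0,0,10,2,0,0,0,10,2.5,0,0,0,10,3,0,0,0,10,3,0,0,0,10,3,0,0,0])

```text
time: 16.05
position: [518.2, 47.4, 234.7]
orientation: [2.373, 2.051, 0.006]
force: [-0.1, -0.7, 12.1]
opening: 14.7
```

```bash
python3 f.py
```

```text
pos [518.2  47.4 234.7] yaw 81.7 shift [-0.4  0.4 -2.3] turn -0.0 F [-0.1 -0.7 12.1] j [-0.06 -0.04  1.79 -0.    1.39 -1.49] t 16.05 open 14.7
meanF [-1.000e-02 -9.200e-01  1.177e+01]
```

>>> play_rows(moves=[10,0.5,0,0,0,10,1,0,0,0,10,1.5,0,0,0,10,2,0,0,0,10,2.5,0,0,0,10,3,0,0,0,10,3,0,0,0,10,3,0,0,0])

```text
time: 17.05
position: [518.7, 50.3, 234.8]
orientation: [2.373, 2.051, 0.006]
force: [0.1, -1.4, 12.3]
opening: 14.7
```

```bash
python3 f.py
```

```text
pos [518.7  50.3 234.8] yaw 81.7 shift [-3.3  0.3 -2.2] turn -0.0 F [ 0.1 -1.4 12.3] j [-0.05 -0.04  1.79 -0.    1.39 -1.48] t 17.05 open 14.7
meanF [-0.24 -1.05 12.4 ]
```

Gate contact began at about y=46 with roughly 1 N. I'll continue in small steps.

>>> play_rows(moves=[10,0.5,0,0,0,10,1,0,0,0,10,1.5,0,0,0,10,2,0,0,0,10,2.5,0,0,0,10,3,0,0,0,10,3,0,0,0,10,3,0,0,0])

```text
time: 18.05
position: [519.1, 53.1, 234.8]
orientation: [2.373, 2.051, 0.006]
force: [-1.1, -1.3, 12.5]
opening: 15.3
```

```bash
python3 f.py;python3 - <<'E'
from h import *
s=snap('side','s7.png')
cv2.imwrite('pics/s7z.png',cv2.resize(s['image'][170:245,210:310,::-1],None,fx=8,fy=8,interpolation=cv2.INTER_CUBIC))
E
```

```text
pos [519.1  53.1 234.8] yaw 81.7 shift [-6.2  0.3 -2.2] turn -0.0 F [-1.1 -1.3 12.5] j [-0.05 -0.04  1.78 -0.    1.39 -1.47] t 18.05 open 15.3
meanF [-0.63 -1.51 12.49]
```

View pics/s7z.png

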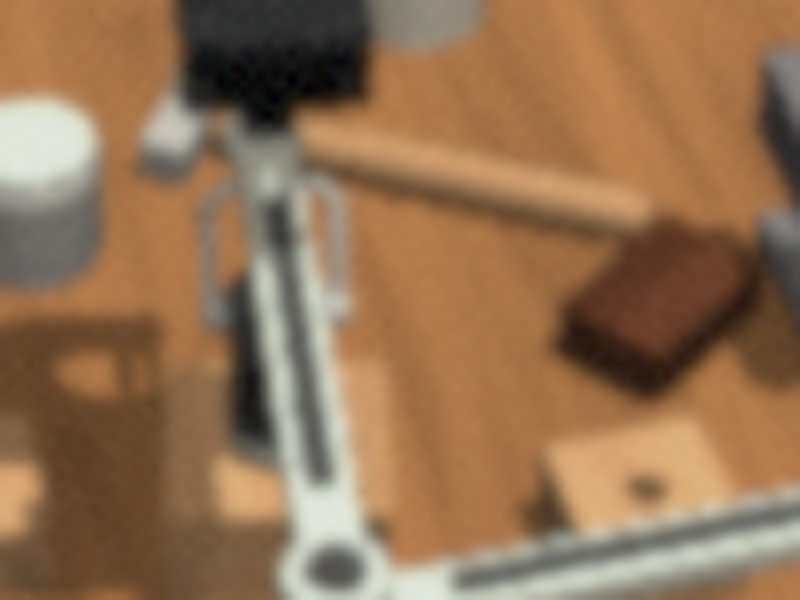

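>>> play_rows(moves=[10,0.5,0,0,0,10,1,0,0,0,10,1.5,0,0,0,10,2,0,0,0,10,2,0,0,0,10,2,0,0,0,10,2,0,0,0,10,2,0,0,0])

```text
time: 19.1
position: [519.4, 55.0, 234.8]
orientation: [2.373, 2.051, 0.006]
force: [-0.0, -1.6, 13.1]
opening: 14.9
```

```bash
python3 f.py
```

```text
pos [519.4  55.  234.8] yaw 81.7 shift [-8.1  0.3 -2.2] turn -0.0 F [-0.  -1.6 13.1] j [-0.04 -0.04  1.78 -0.    1.39 -1.47] t 19.1 open 14.9
meanF [-0.63 -1.61 11.93]
```

>>> play_rows(moves=[10,0.5,0,0,0,10,1,0,0,0,10,1.5,0,0,0,10,2,0,0,0,10,2,0,0,0,10,2,0,0,0,10,2,0,0,0,10,2,0,0,0])

```text
time: 20.1
position: [519.6, 56.4, 234.7]
orientation: [2.373, 2.05, 0.004]
force: [-0.7, -4.7, 12.7]
opening: 15.1
```

```bash
python3 f.py
```

```text
pos [519.6  56.4 234.7] yaw 81.7 shift [-9.4  0.3 -2.3] turn -0.0 F [-0.7 -4.7 12.7] j [-0.04 -0.04  1.78 -0.    1.39 -1.47] t 20.1 open 15.1
meanF [-0.65 -4.17 12.33]
```

The force jumped to 4 N, so the bar is hard against the gate and shank. I'll raise the hook slowly with the push slightly relieved.

>>> play_rows(moves=[10,-0.5,0,0,0,10,-0.5,0,-1,0,10,-0.5,0,-2.5,0,10,-0.5,0,-4,0,10,-0.5,0,-5.5,0,10,-0.5,0,-7,0,10,-0.5,0,-8.5,0,10,-0.5,0,-10,0])

```text
time: 21.1
position: [519.0, 56.1, 244.0]
orientation: [2.374, 2.051, 0.003]
force: [-0.7, -2.7, 8.6]
opening: 14.6
```

```bash
python3 f.py
```

```text
pos [519.   56.1 244. ] yaw 81.7 shift [-9.1  0.8  7. ] turn -0.0 F [-0.7 -2.7  8.6] j [-0.04 -0.05  1.77 -0.    1.41 -1.47] t 21.1 open 14.6
meanF [-0.93 -2.52 11.88]
```

>>> play_rows(moves=[10,0,0,-1,0,10,0,0,-2,0,10,0,0,-3,0,10,0,0,-4,0,10,0,0,-5,0,10,0,0,-6,0,10,0,0,-6,0,10,0,0,-6,0])

```text
time: 22.1
position: [519.4, 56.5, 250.8]
orientation: [2.373, 2.051, 0.006]
force: [0.8, -0.5, 12.8]
opening: 14.5
```

```bash
python3 f.py;python3 - <<'E'
from h import *
s=snap('side','s8.png')
cv2.imwrite('pics/s8z.png',cv2.resize(s['image'][170:245,210:310,::-1],None,fx=8,fy=8,interpolation=cv2.INTER_CUBIC))
E
```

```text
pos [519.4  56.5 250.8] yaw 81.7 shift [-9.5  0.4 13.8] turn -0.0 F [ 0.8 -0.5 12.8] j [-0.04 -0.05  1.76 -0.    1.42 -1.47] t 22.1 open 14.5
meanF [-0.69 -1.62 12.51]
```

View pics/s8z.png

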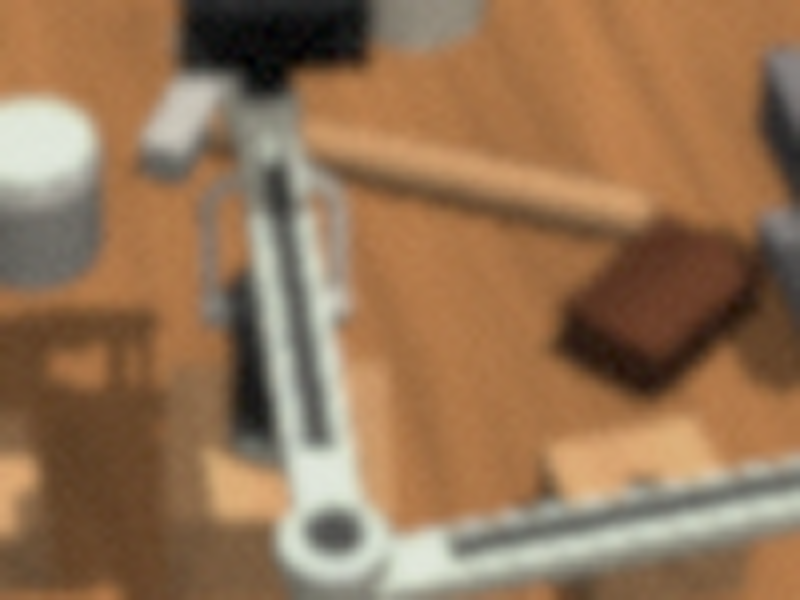

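>>> play_rows(moves=[10,0,0,-1,0,10,0,0,-2,0,10,0,0,-3,0,10,0,0,-4,0,10,0,0,-5,0,10,0,0,-6,0,10,0,0,-6,0,10,0,0,-6,0])

```text
time: 23.15
position: [518.9, 56.9, 255.8]
orientation: [2.374, 2.052, 0.004]
force: [0.6, -1.1, 9.2]
opening: 14.9
```

```bash
python3 f.py
```

```text
pos [518.9  56.9 255.8] yaw 81.7 shift [-9.8  0.9 18.8] turn -0.0 F [ 0.6 -1.1  9.2] j [-0.04 -0.05  1.75 -0.    1.43 -1.47] t 23.15 open 14.9
meanF [-0.17 -0.82  8.86]
```

The vertical force fell from 12.4 to 8.9 N as the bar seated at the expected height, so the hook is carrying the driver. Now I'll lift slowly, backing up in -y so the leaning driver can hang without side load.

>>> play_rows(moves=[10,-0.5,0,-1,0,10,-1,0,-2.5,0,10,-1.5,0,-4,0,10,-2,0,-5.5,0,10,-2.5,0,-7,0,10,-3,0,-8.5,0,10,-3.5,0,-10,0,10,-4,0,-11,0])

```text
time: 24.15
position: [517.9, 53.0, 266.2]
orientation: [2.375, 2.053, 0.003]
force: [-0.4, -0.3, 5.7]
opening: 14.5
```

```bash
python3 f.py;python3 - <<'E'
from h import *
s=snap('side','s9.png')
cv2.imwrite('pics/s9z.png',cv2.resize(s['image'][170:245,210:310,::-1],None,fx=8,fy=8,interpolation=cv2.INTER_CUBIC))
E
```

```text
pos [517.9  53.  266.2] yaw 81.7 shift [-5.9  1.4 29.2] turn -0.0 F [-0.4 -0.3  5.7] j [-0.05 -0.06  1.74 -0.    1.46 -1.47] t 24.15 open 14.5
meanF [-0.28 -0.69  6.69]
```

View pics/s9z.png

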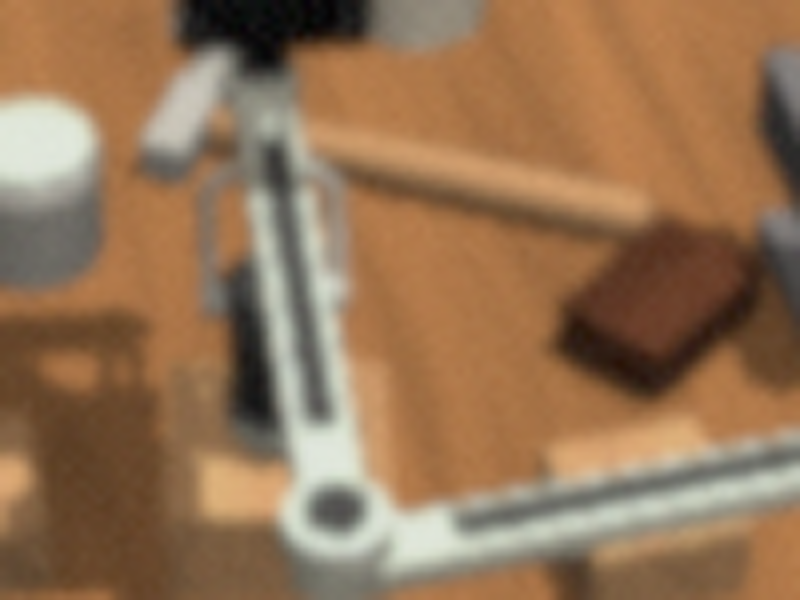

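The driver is rising (bail pivots up about 12 crop px), with Fz 6.7 N and little side load.

>>> play_rows(moves=[10,-1,0,-1,0,10,-2,0,-2.5,0,10,-3,0,-4,0,10,-4,0,-5.5,0,10,-4.5,0,-7,0,10,-5,0,-8.5,0,10,-5.5,0,-10,0,10,-6,0,-11,0])

```text
time: 25.2
position: [516.9, 47.2, 277.1]
orientation: [2.375, 2.053, 0.003]
force: [-0.3, -0.2, 5.5]
opening: 14.5
```

```bash
python3 f.py
```

```text
pos [516.9  47.2 277.1] yaw 81.7 shift [ 0.1  1.5 40.1] turn -0.0 F [-0.3 -0.2  5.5] j [-0.06 -0.07  1.73 -0.    1.48 -1.49] t 25.2 open 14.5
meanF [-0.37 -0.03  6.75]
```

>>> play_rows(moves=[10,-1,0,-1,0,10,-2,0,-2,0,10,-3,0,-3.5,0,10,-4,0,-5,0,10,-5,0,-6.5,0,10,-6,0,-8,0,10,-7,0,-9,0,10,-8,0,-10,0])

```text
time: 26.2
position: [515.7, 39.3, 287.0]
orientation: [2.375, 2.053, 0.003]
force: [0.5, -0.8, 5.2]
opening: 15.0
```

```bash
python3 f.py;python3 - <<'E'
from h import *
s=snap('side','s10.png')
cv2.imwrite('pics/s10z.png',cv2.resize(s['image'][170:245,210:310,::-1],None,fx=8,fy=8,interpolation=cv2.INTER_CUBIC))
E
```

```text
pos [515.7  39.3 287. ] yaw 81.7 shift [ 8.1  1.5 50. ] turn -0.0 F [ 0.5 -0.8  5.2] j [-0.08 -0.08  1.72  0.    1.5  -1.5 ] t 26.2 open 15.0
meanF [-0.48 -0.56  6.7 ]
```

View pics/s10z.png

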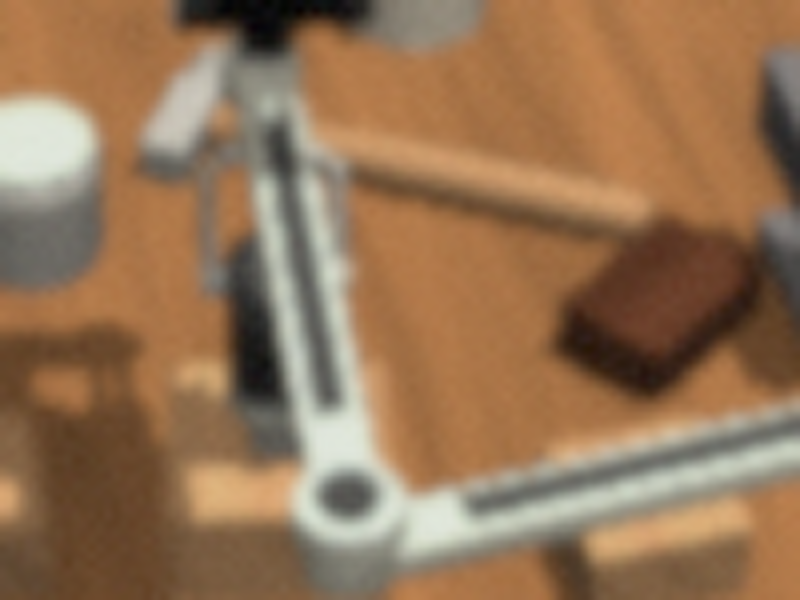

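Lift is clean so far, about 31 mm with no side load. Continuing.

>>> play_rows(moves=[10,-1,0,-1,0,10,-2,0,-2,0,10,-3.5,0,-3,0,10,-5,0,-4,0,10,-6,0,-5,0,10,-7,0,-6,0,10,-8,0,-7,0,10,-9,0,-8,0])

```text
time: 27.25
position: [514.3, 30.4, 294.9]
orientation: [2.375, 2.053, 0.003]
force: [0.5, -0.5, 4.9]
opening: 14.9
```

```bash
python3 f.py
```

```text
pos [514.3  30.4 294.9] yaw 81.7 shift [17.   1.6 57.9] turn -0.0 F [ 0.5 -0.5  4.9] j [-0.09 -0.09  1.71  0.    1.51 -1.52] t 27.25 open 14.9
meanF [ 0.05 -0.28  6.63]
```

>>> play_rows(moves=[10,-1,0,-0.5,0,10,-2,0,-1,0,10,-3,0,-1.5,0,10,-4,0,-2,0,10,-5,0,-3,0,10,-6,0,-4,0,10,-7,0,-5,0,10,-8,0,-6,0])

```text
time: 28.25
position: [513.2, 22.5, 300.9]
orientation: [2.375, 2.053, 0.003]
force: [1.4, 0.4, 6.0]
opening: 14.6
```

```bash
python3 f.py;python3 - <<'E'
from h import *
s=snap('side','s11.png')
cv2.imwrite('pics/s11z.png',cv2.resize(s['image'][170:245,210:310,::-1],None,fx=8,fy=8,interpolation=cv2.INTER_CUBIC))
E
```

```text
pos [513.2  22.5 300.9] yaw 81.7 shift [25.   1.6 63.9] turn -0.0 F [1.4 0.4 6. ] j [-0.11 -0.09  1.71  0.    1.52 -1.54] t 28.25 open 14.6
meanF [-0.28  0.01  6.41]
```

View pics/s11z.png

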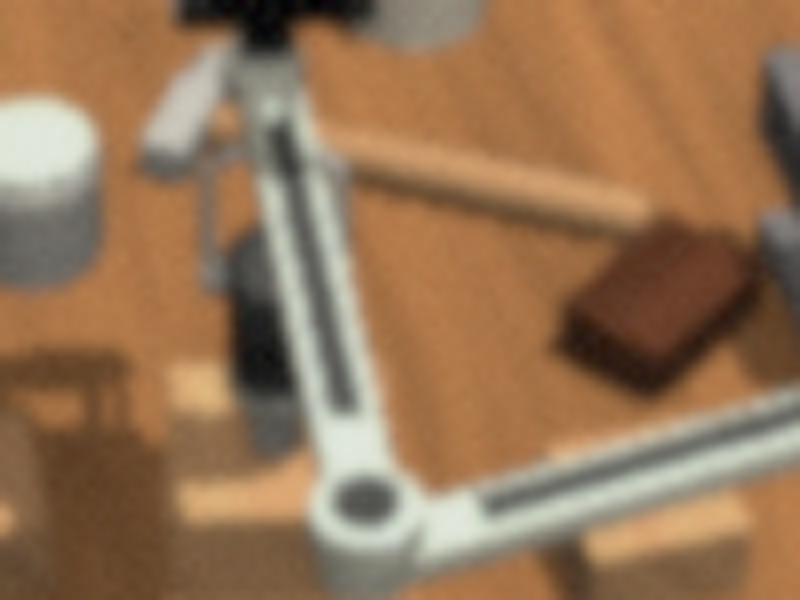

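Now 45 mm up, with the driver tilting freely and almost no side force. Taking the nose out slowly.

>>> play_rows(moves=[10,-0.5,0,-0.5,0,10,-1,0,-1,0,10,-2,0,-2,0,10,-3,0,-3,0,10,-4,0,-4,0,10,-5,0,-5,0,10,-6,0,-6,0,10,-7,0,-7,0])

```text
time: 29.3
position: [512.1, 15.6, 307.8]
orientation: [2.375, 2.054, 0.003]
force: [0.7, 0.2, 5.6]
opening: 14.8
```

>>> play_rows(moves=[10,-0.5,0,-1,0,10,-1,0,-2,0,10,-1.5,0,-3,0,10,-2,0,-4,0,10,-2.5,0,-5,0,10,-3,0,-6,0,10,-3,0,-7,0,10,-3,0,-7.5,0])

```text
time: 30.1
position: [511.7, 12.6, 315.4]
orientation: [2.375, 2.053, 0.003]
force: [-0.5, 0.5, 5.2]
opening: 14.8
```

```bash
python3 f.py;python3 - <<'E'
from h import *
s=snap('side','s12.png')
cv2.imwrite('pics/s12z.png',cv2.resize(s['image'][170:245,210:310,::-1],None,fx=8,fy=8,interpolation=cv2.INTER_CUBIC))
E
```

```text
pos [511.7  12.6 315.4] yaw 81.7 shift [35.1  1.6 78.4] turn -0.0 F [-0.5  0.5  5.2] j [-0.13 -0.1   1.69  0.    1.55 -1.56] t 30.1 open 14.8
meanF [-0.27 -0.17  6.12]
```

View pics/s12z.png

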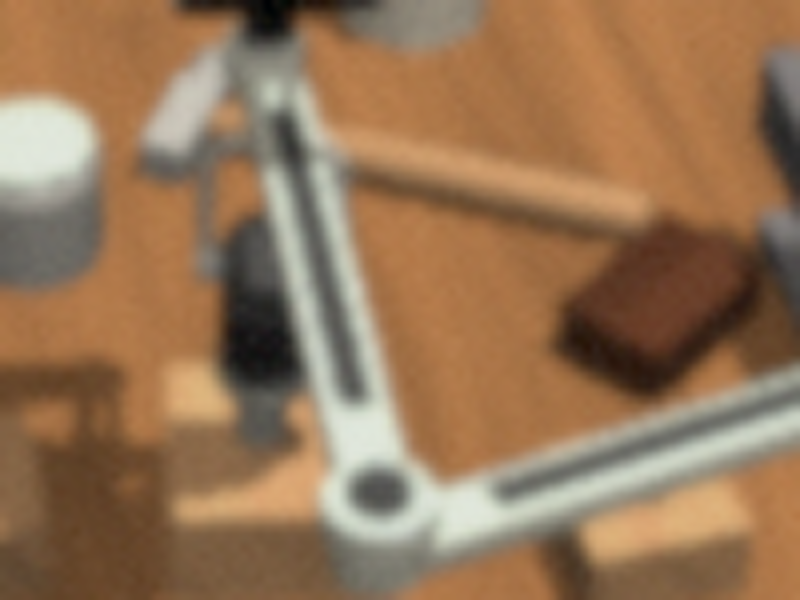

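The nose is out of the hole and hanging just above the block. I'll ease up to the top stop and watch Fz.

>>> play_rows(moves=[10,0,0,-1,0,10,0,0,-2,0,10,0,0,-3,0,10,0,0,-4,0,10,0,0,-4.5,0,10,0,0,-5,0,10,0,0,-5.5,0,10,0,0,-6,0])

```text
time: 31.15
position: [511.6, 12.6, 321.3]
orientation: [2.375, 2.053, 0.003]
force: [-0.6, 0.1, 5.7]
opening: 14.8
```

```bash
python3 f.py
```

```text
pos [511.6  12.6 321.3] yaw 81.7 shift [35.1  1.6 84.3] turn -0.0 F [-0.6  0.1  5.7] j [-0.13 -0.1   1.68  0.    1.56 -1.56] t 31.15 open 14.8
meanF [-0.01  0.42  5.92]
```

>>> play_rows(moves=[10,0,0,-0.3,0,10,0,0,-0.6,0,10,0,0,-1,0,10,0,0,-1.3,0,10,0,0,-1.6,0,10,0,0,-2,0,10,0,0,-2,0,10,0,0,-2,0])

```text
time: 32.15
position: [510.9, 12.6, 321.9]
orientation: [-2.377, -2.054, 0.0]
force: [-0.2, -0.1, 2.9]
opening: 14.9
```

```bash
python3 f.py
```

```text
pos [510.9  12.6 321.9] yaw 81.7 shift [35.1  2.5 84.8] turn -0.0 F [-0.2 -0.1  2.9] j [-0.13 -0.1   1.68 -0.    1.56 -1.56] t 32.15 open 14.9
meanF [ 0.04 -0.16  2.92]
```

Top stop reached: Fz dropped and the tool stopped rising. I'll take the last load off, let it settle, and open gently.

>>> play_rows(moves=[10,0,0,-0.5,0,10,0,0,-0.9,0,10,0,0,-0.9,0,10,0,0,-0.9,0,10,0,0,-0.9,0,10,0,0,-0.9,0,10,0,0,-0.9,0,10,0,0,-0.9,0], squeeze=20)

```text
time: 33.15
position: [510.8, 12.7, 322.5]
orientation: [-2.376, -2.054, 0.001]
force: [-0.4, 0.5, -3.2]
opening: 15.2
```

>>> play_rows(moves=[10,0,0,0,0,10,0,0,0,0,10,0,0,0,0,10,0,0,0,0,10,0,0,0,0,10,0,0,0,0,10,0,0,0,0,10,0,0,0,0], squeeze=8)

```text
time: 33.95
position: [511.0, 12.6, 322.8]
orientation: [-2.377, -2.054, 0.0]
force: [-0.4, 0.3, -5.6]
opening: 16.0
```

```bash
python3 f.py;python3 - <<'E'
from h import *
s=snap('side','s13.png')
cv2.imwrite('pics/s13z.png',cv2.resize(s['image'][170:245,210:310,::-1],None,fx=8,fy=8,interpolation=cv2.INTER_CUBIC))
E
```

```text
pos [511.   12.6 322.8] yaw 81.7 shift [35.1  2.5 85.8] turn -0.0 F [-0.4  0.3 -5.6] j [-0.13 -0.1   1.68  0.    1.57 -1.56] t 33.95 open 16.0
meanF [-0.59  0.02 -5.71]
```

View pics/s13z.png

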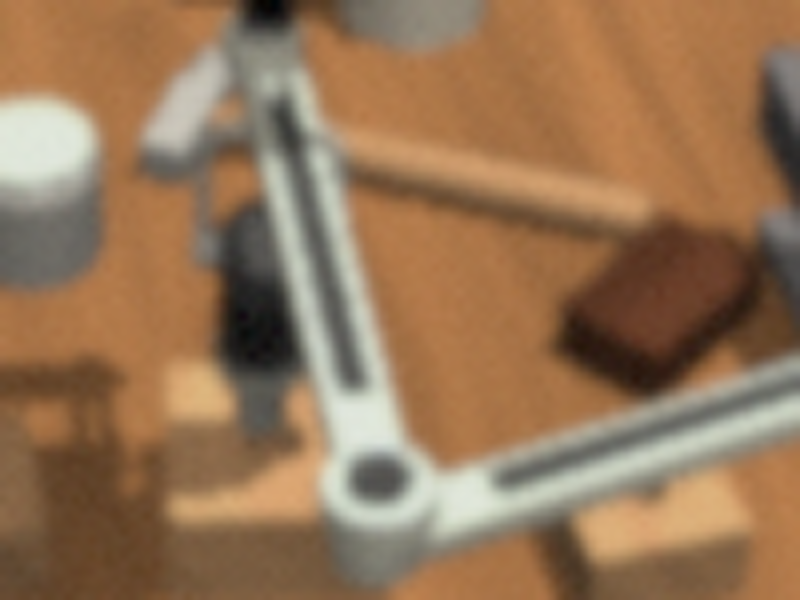

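>>> play_rows(moves=[10,0,0,0.3,0,10,0,0,0.6,0,10,0,0,0.6,0,10,0,0,0.6,0,17,0,0,0.6,0,19,0,0,0.6,0,21,0,0,0.6,0,23,0,0,0.6,0])

```text
time: 35.0
position: [511.3, 12.6, 322.9]
orientation: [2.376, 2.054, 0.001]
force: [0.9, 0.2, -0.0]
opening: 21.8
```

>>> play_rows(moves=[25,0,0,0,0,28,0,0,0,0,31,0,0,0,0,35,0,0,0,0,40,0,0,0,0,45,0,0,0,0,50,0,0,0,0,50,0,0,0,0])

```text
time: 35.8
position: [511.0, 12.6, 322.3]
orientation: [2.377, 2.055, -0.0]
force: [-0.1, 0.0, -0.0]
opening: 48.4
```

```bash
python3 f.py
```

```text
pos [511.   12.6 322.3] yaw 81.7 shift [35.1  2.4 85.3] turn -0.0 F [-0.1  0.  -0. ] j [-0.13 -0.1   1.68 -0.    1.57 -1.56] t 35.8 open 48.4
meanF [0.31 0.09 0.27]
```

>>> play_rows(moves=[50,0,0,-4,0,50,0,0,-12,0,50,0,0,-22,0,50,0,0,-34,0,50,0,0,-48,0,50,0,0,-62,0,50,0,0,-76,0,50,0,0,-90,0])

```text
time: 36.8
position: [511.1, 12.6, 413.9]
orientation: [2.376, 2.054, 0.001]
force: [1.1, 1.1, 0.1]
opening: 50.6
```

>>> play_rows(moves=[50,10,0,-20,0,50,30,0,-40,0,50,55,0,-50,0,50,85,0,-50,0,50,120,0,-50,0,50,155,0,-50,0,50,180,0,-50,0,50,195,0,-50,0])

```text
time: 37.6
position: [539.2, 207.4, 462.6]
orientation: [-2.375, -2.056, 0.0]
force: [0.1, 0.3, -0.7]
opening: 50.1
```

```bash
python3 f.py;python3 - <<'E'
from h import *
s=snap('side','s14.png');t=snap('top','t14.png')
cv2.imwrite('pics/s14z.png',cv2.resize(s['image'][170:245,210:310,::-1],None,fx=8,fy=8,interpolation=cv2.INTER_CUBIC))
cv2.imwrite('pics/t14z.png',cv2.resize(t['image'][150:270,180:380,::-1],None,fx=4,fy=4,interpolation=cv2.INTER_CUBIC))
E
```

```text
pos [539.2 207.4 462.6] yaw 81.8 shift [-161.8    2.5  225.6] turn 0.1 F [ 0.1  0.3 -0.7] j [ 0.23  0.07  1.25  0.    1.82 -1.2 ] t 37.6 open 50.1
meanF [0.06 0.25 0.1 ]
```

View pics/s14z.png

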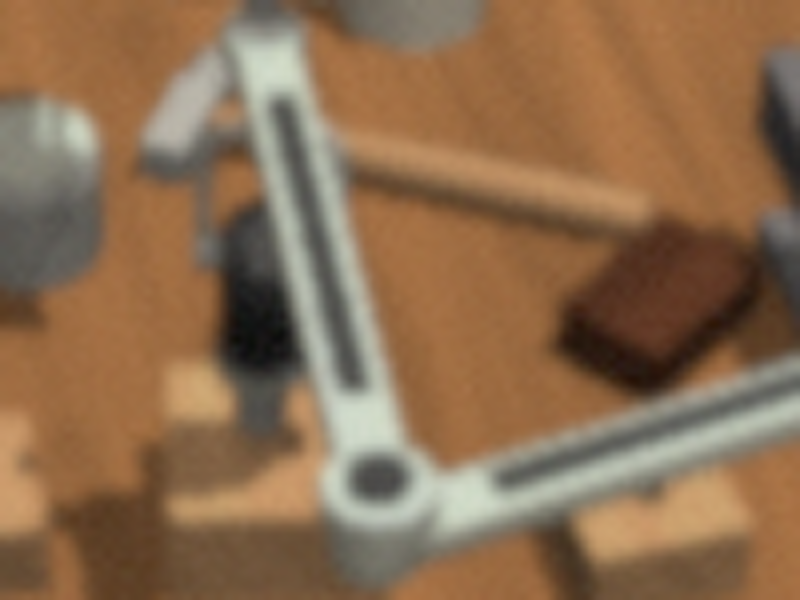

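View pics/t14z.png

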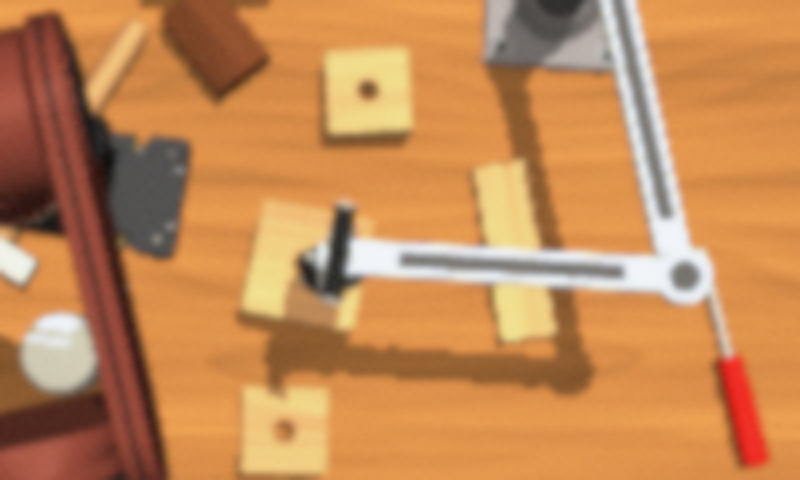

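The driver hangs free in the hook at the top: side image, bail at (236,201), nose above the block at (243,222). The bystanders look unmoved. One stillness check a second later.

>>> play_rows(moves=[50,0,0,0,0,50,0,0,0,0,50,0,0,0,0,50,0,0,0,0,50,0,0,0,0,50,0,0,0,0,50,0,0,0,0,50,0,0,0,0])

```text
time: 38.7
position: [539.2, 205.7, 462.3]
orientation: [-2.377, -2.055, 0.0]
force: [0.3, -0.2, -0.4]
opening: 49.7
```

```bash
python3 - <<'E'
from h import *
a=cv2.imread('pics/s14.png')
for i in range(3):
    s=snap('side','s15_%d.png'%i); b=s['image'][:,:,::-1]
    g=lambda m:cv2.GaussianBlur(cv2.cvtColor(np.ascontiguousarray(m),6),(3,3),0).astype(np.float32)
    for n,(x,y,w,h) in dict(driver=(232,196,18,30),arm=(238,168,50,70),ref=(270,190,40,20)).items():
        A=g(a)[y:y+h,x:x+w];B=g(b)[y:y+h,x:x+w]
        print(n,np.round(cv2.phaseCorrelate(A,B)[0],2),np.abs(A-B).mean().round(2),end=' | ')
    print()
print(observe()['time'])
E
```

```text
driver [-0.09  0.22] 0.75 | arm [ 0.01 -0.01] 0.64 | ref [0.04 0.01] 0.69 | 
driver [0.04 0.02] 0.66 | arm [0.02 0.  ] 0.62 | ref [ 0.06 -0.06] 0.63 | 
driver [-0.03  0.02] 0.75 | arm [ 0.05 -0.  ] 0.63 | ref [ 0.03 -0.06] 0.67 | 
38.85
```

Nothing is moving, so I'm handing in.

```bash
python3 -c "
from bench import *
print(hand_in())"
```

```text
the job is handed in; nothing more can be done
None
```

The driver hangs still in the hook at the top stop, clear of its block, and I handed the job in at about 39 s.

- **Hooking:** I took the hook by its T-handle and pulled it down about 88 mm. I fed it through the bail by feel: the gate met the bar with about 1–1.6 N, then about 4 N when the bar was hard against the shank. As the hook rose, the bar dropped in and the hook took the driver's weight, about 5 N.
- **Lifting:** The bail leaned about 29 mm away from the hook, so I backed the hook up during the lift. The driver came out tilted but with almost no side force.
- **Release:** I raised it slowly to the top stop, where the tool stopped rising and the upward pull fell away. I then opened the gripper at about zero force and moved clear.

**Last checks:**
- About 1 s of side pictures showed no movement of the driver or arm: shifts were mostly under 0.1 px, with one 0.22 px reading on the driver.
- The wrist force was near zero.
- The bystanders visible in the last pictures looked unmoved. The robot hides part of the top view, so I didn't check all of them, and I didn't measure them.
- The gate can't be seen in the pictures. That it shut above the bar is judged from the seating height and the load, not seen directly.
- While settling at the stop, the arm briefly pulled up against it with about 6 N before I eased off.

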